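# Hook the mug out from under the drying rack

### The job

The mug with the handle stands too far under the wire drying rack for a hand. Pull the hook tool out of the carton, lay it down on the table and let go, take it again by its wooden handle, hook it through the mug's handle and drag the mug, upright, towards you until its whole handle stands well clear in front of the rack. Then unhook the tool and lay it flat on the table, free of the mug; never touch the mug with the gripper, and leave everything else where it stands.

Things in the scene. Friction and masses are not known exactly. Their poses are not given: they have to be found in the camera images.
- tool_handle (a point): Centre of the wooden handle (80 mm long, 16 wide, 18 high) of the loose flat L-shaped hook tool (200 mm long, 100 g); 9 mm above the table when it lies. Axes: x along the shaft from handle to hook, z up, y to the side the hook is turned to (left when it points away). At the start the handle is inside the carton; only about 125 mm of steel shaft and hook stick out.
- tool_neck (a point): Point on the bare steel shaft of the hook tool, 93 mm ahead of the handle's centre along x and 6 mm above the underside. The shaft is 10 mm wide, 12 mm high, its underside flush with the handle's. At the start this point is 50 to 70 mm outside the carton's mouth. Axes as tool_handle.
- tool_hook (a point): Middle of the hook at the tool's tip, 156 mm ahead of the handle's centre along x and 17.5 mm to +y. The hook is a straight steel bar square to the shaft, 8 mm thick along x, 12 mm high, underside flush with the shaft's; its free end is 40 mm to +y of the shaft's centre line. Axes as tool_handle.
- mug_handle (a point): Middle of the upright round bar (10 mm thick) of the mug's D-shaped handle, 40 mm above the table, 66 mm from the mug's axis along the mug's -x. The loop's opening, between bar and mug wall, is 25 mm wide along x and 17 to 63 mm above the table; y runs across it. At the start it is 20 to 65 mm behind the rack's front edge, turned up to 15 degrees from the rack's -x.
- tumbler: Bystander: loose white ceramic tumbler without handle, tapered, 68 mm wide and 90 mm high, under the rack beside the mug (either side), 160 mm away or so. Origin: centre of its underside.
- rack_front (a point): Point on the table under the middle of the front edge of the fixed steel wire drying rack, open on all sides, on four 8 mm corner legs. x points into the rack, away from the robot, y to its left. 400 mm wide, 220 mm deep; underside 119 mm, top 130 mm above the table; front legs at y = +-200 mm.
- carton_mouth (a point): Middle of the open mouth of the fixed cardboard carton lying on its side, 45 mm above the table. x points out of the carton, the way the tool is drawn out. 120 mm deep, 124 wide, 90 high, 4 mm walls; a bent flap stands up to 137 mm on its top at the mouth. It has no bottom: the tool lies on the table.
- vase_rack: Bystander: loose terracotta vase, 100 mm wide and 120 mm high, standing on top of the rack at its left end. Origin: centre of its underside.
- vase_table: Bystander: loose pale plaster vase of the same size, on the table to the left of the rack. Origin: centre of its underside.
- bowl: Bystander: loose grey plastic bowl, 120 mm wide and 55 mm high, at the left. Origin: centre of its underside.
- glue: Bystander: loose white glue bottle, 50 mm wide and 150 mm high, at the right. Origin: centre of its underside.
- jar: Bystander: loose glass jar with a metal cap, 70 mm wide and 90 mm high, at the right. Origin: centre of its underside.
- mug: The loose white ceramic mug, 72 mm in diameter, 80 mm high, about 0.3 kg. Origin: centre of its underside; z up; its handle points along -x, towards the robot at the start.
- hook_tool: The whole hook tool. Origin: on its underside, half-way along its length, 60 mm ahead of the handle's centre. Axes as tool_handle.
There are look-alikes about, which are no part of the job. Leave any yellow look-alike of the mug alone. Leave any red look-alike of the hook_tool alone.

How it is judged:
By the outcome, as a careful person would: the job done as asked, in the order asked, and still so for the second after the job is handed in, with the robot touching nothing.
It also fails if it takes over 58 s, if anything falls off the work surface, if the arm or the gripper's body presses on something with over 40 N, if the wrist force passes 120 N, or if a joint passes its speed limit or range.

### The arm

A 6-joint arm with a two-finger parallel gripper is mounted at the origin on the work surface. World frame = base frame: x ahead of the robot, y to its left, z up, the work surface at z = 0. Lengths are in m, angles in rad, forces in N, time in s.
With the tool pointing down it reaches from about 0.25 to 0.725 m from the base axis. Payload 4 kg.
Tool frame: the origin (TCP) lies on the front face of the gripper's body, between the roots of the fingers; the fingertips stand 73 mm ahead of it and the grasp point (between the pads) lies bot.tcp_to_grasp ahead of it (bot.tcp_to_grasp is the distance from the TCP to the grasp point, in m); z points along the fingers, y is the line along which they close (so a half turn about z gives the same grasp; the last joint's range is limited). The gripper opens to 85 mm and grips with 20 to 120 N. Pads are 22 mm wide; open, the fingers measure 114 mm over their backs; the gripper's body (76 mm by 85 mm) begins 54 mm behind the grasp point. The pads swing forward as they close: fully open they stand 13 mm farther back than shut.
Start: joints at [1.183, 0.241, 0.005, 1.335, 0, 1.571], TCP at [0.189, 0.463, 0.304] pointing down, gripper open.
Joint ranges: [-2.72, 2.72], [-1.05, 1.87], [-1.09, 1.28], [-1.99, 2.15], [-1.42, 1.44], [-3.14, 3.14]. Speed limits (rad/s): [2.79, 2.79, 3.14, 3.14, 3.14, 3.14].

### API

Orientations are given as a unit quaternion [x, y, z, w].
In Python, from workcell import bot gives the robot as it stands.
- The arm moves only by the shell command python3 -m jog 'ROWS' [OPENING]. ROWS is JSON, one flat list of numbers, 6 for each row, row after row: the shift along the world's x, y, z scaled (see below), then the turn, a rotation vector about the world's x, y, z scaled (see below). In form: [tx, ty, tz, wx, wy, wz, tx, ty, tz, wx, wy, wz, ...]. A call has 1 to 10 rows; each row is the pose to reach, as a shift and turn from the pose commanded when the call began; what a row does not reach only later rows make up. The controller multiplies each number of a shift by 800 mm and each number of a turn by 2 rad. A row lasts 1/12 s, in which the tool goes at most 41.7 mm and 7.16 degrees, less where a joint would pass 70% of its speed; a pose out of reach is approached as far as the arm can. A call with a number of a shift or a turn outside -1 to 1 is refused whole. A call with a gripper value outside its range is refused whole. OPENING is the opening, from -1 (shut) to 1 (fully open), set as the call begins (- or left out, the last holds). The fingers move at their own pace and stop on an object; the grip force is fixed at half the most. Time passes only in rows, so rows that repeat a pose let the fingers close. It gives the time, the measured TCP pose, the force, the opening and the grip force at its end, in the units of the state.
- bot.get_obs(): the state, without advancing time (a new reading comes with each control period).
- bot.camera(name): name is "scene" or "top"; returns (picture, depth): 420x560x3 uint8, red, green, blue; 420x560 float32, m along the optical axis (not along the pixel's ray), 0 where there is no reading.
- bot.calibration(name): a dict with "intrinsics" (3x3 intrinsics, pixels), "pose" (4x4, takes a point from camera to world coordinates). Camera axes: x right, y up, looking along -z (the intrinsics and any distortion apply to the point x, -y, -z); pixel columns grow to the right and rows downward; lengths in m; the calibration is good to about 2 mm. A picture is of the moment at which its call begins. calibration takes no time and is no camera call.
- bot.job_done(): hands the job in; it is judged then, once.
Trained networks look in the newest picture that a camera, given by its name, has taken for a name from the list of things; names that differ only in an ending like _2 or _b are one class to them, and where a whole thing is asked for, a point or a joint stands for the part that bears it (a point fixed in the world has none). Each returns a list of dicts, best first, with "confidence" (0 to 1); they miss things now and then, are a little off and sometimes report something else, mostly with a low value. They report only what shows in the picture. A call takes as long as a camera call. They do not tell look-alikes from the thing itself.
- bot.find_in(label, camera): "at" ([x, y, z] in m, in the coordinates of the camera as it stood for that picture, good to about 4 mm: the middle of the surface that is visible of it).
- bot.tip_of(label, camera): "at" ([x, y, z] in m, in the coordinates of the camera as it stood for that picture, good to about 4 mm: a listed point, or the origin of a listed thing).
The state is a dict: "clock": time; "joint_pos": joint angles; "joint_vel": joint speeds; "tau": joint torques, N m; "eef_pos": TCP position; "tool_rot": TCP orientation; "ft_force": force on the tool from outside, world axes, zero at the start; "ft_torque": the same for the moment, N m; "grip_width": finger opening in m; "grasp_force": force on a finger pad.
Only numpy, scipy, OpenCV 4.12 (cv2) and the standard library are available. Lean on these libraries where they do the work, as an engineer would, in place of code of your own. Each camera call takes 0.05 s, during which the arm holds its last target. There are 200 camera calls.

## Working session

There is one attempt and no reset: what is moved stays moved. The work goes in short steps, Python scripts to look and compute and a shell command to move; the robot and the scene stay as the last step left them, time stands still between calls to the robot, and variables do not carry over. Pictures are saved under pics/ and viewed, at most 10 in all, crops included, and the job is handed in when it is done.

```bash
ls; mkdir -p pics; cat > h.py <<'E'
import numpy as np, cv2
from workcell import bot
def W(cam,p):
    T=np.array(bot.calibration(cam)["pose"]); return (T@np.r_[p,1])[:3]
def snap(cam,name):
    im,d=bot.camera(cam); cv2.imwrite(f"pics/{name}.png",im[:,:,::-1]); return im,d
def px(cam,d,u,v):
    c=bot.calibration(cam);K=np.array(c["intrinsics"]);z=d[v,u]
    return W(cam,[(u-K[0,2])*z/K[0,0],-(v-K[1,2])*z/K[1,1],-z])
def cloud(cam,d):
    c=bot.calibration(cam);K=np.array(c["intrinsics"]);T=np.array(c["pose"])
    v,u=np.indices(d.shape);P=np.stack([(u-K[0,2])*d/K[0,0],-(v-K[1,2])*d/K[1,1],-d],-1)
    return P@T[:3,:3].T+T[:3,3]
def tips(labels,cams=("scene","top")):
    for l in labels:
        for c in cams:
            print(l,c,[(np.round(W(c,r["at"]),3).tolist(),round(r["confidence"],2)) for r in bot.tip_of(l,c)[:3]])
E
python3 - <<'E'
from h import *
for c in("scene","top"):
    im,d=snap(c,c+"0"); print(c,list(bot.calibration(c).keys()),np.round(bot.calibration(c)["pose"],2).tolist())
tips(["tool_handle","tool_neck","tool_hook","mug_handle","mug","rack_front","carton_mouth","tumbler","hook_tool","vase_rack","vase_table","bowl","glue","jar"])
print(bot.tcp_to_grasp,bot.get_obs())
E
```

```text
pics
scene ['intrinsics', 'pose'] [[-0.69, -0.51, 0.52, 1.22], [0.73, -0.49, 0.48, 0.61], [0.01, 0.71, 0.71, 1.02], [0.0, 0.0, 0.0, 1.0]]
top ['intrinsics', 'pose'] [[-0.03, 0.99, -0.13, 0.34], [-1.0, -0.02, 0.02, 0.02], [0.02, 0.13, 0.99, 1.58], [0.0, 0.0, 0.0, 1.0]]
tool_handle scene [([0.299, 0.045, 0.008], 0.71), ([0.37, -0.274, 0.011], 0.61)]
tool_handle top [([0.523, -0.46, 0.004], 0.6), ([0.296, 0.041, 0.012], 0.56), ([0.733, -0.021, 0.002], 0.33)]
tool_neck scene [([0.465, -0.271, 0.008], 0.73), ([0.362, 0.109, 0.003], 0.49)]
tool_neck top [([0.362, 0.108, 0.005], 0.6), ([0.463, -0.273, 0.006], 0.54)]
tool_hook scene [([0.395, 0.165, 0.005], 0.82), ([0.528, -0.249, 0.007], 0.68)]
tool_hook top [([0.391, 0.172, 0.006], 0.84), ([0.524, -0.251, 0.004], 0.64)]
mug_handle scene [([0.696, -0.219, 0.042], 0.98), ([0.676, -0.039, 0.037], 0.84)]
mug_handle top [([0.695, -0.207, 0.037], 0.81), ([0.668, -0.039, 0.04], 0.68), ([0.662, -0.399, -0.003], 0.65)]
mug scene [([0.734, -0.027, -0.001], 0.8), ([0.748, -0.252, 0.003], 0.74)]
mug top [([0.747, -0.252, -0.003], 0.84), ([0.732, -0.02
[... 1062 characters left out ...]

0.0539 {'clock': 1.5, 'joint_pos': array([1.18301452e+00, 2.40605621e-01, 5.02280481e-03, 1.33517500e+00,
       3.60461928e-05, 1.57079389e+00]), 'joint_vel': array([ 0.00090239, -0.00032936, -0.00142928, -0.00065045, -0.00053163,
        0.0009624 ]), 'tau': array([-9.00185787e-04, -3.72209001e+01,  2.52685744e+01,  1.45085658e-03,
       -8.37907305e-05, -1.42315642e-05]), 'eef_pos': array([0.18906699, 0.46289476, 0.30391238]), 'tool_rot': array([ 1.92677141e-01,  9.81262207e-01,  2.23650681e-05, -1.39756855e-05]), 'ft_force': array([-0.17465132,  0.58056977,  0.07620207]), 'ft_torque': array([-0.02739095, -0.03582729,  0.01265855]), 'grasp_force': 0.0, 'grip_width': 0.08501661320984759}
```

View pics/scene0.png

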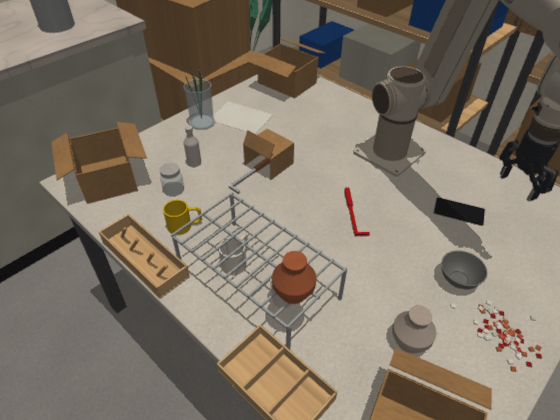

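View pics/top0.png

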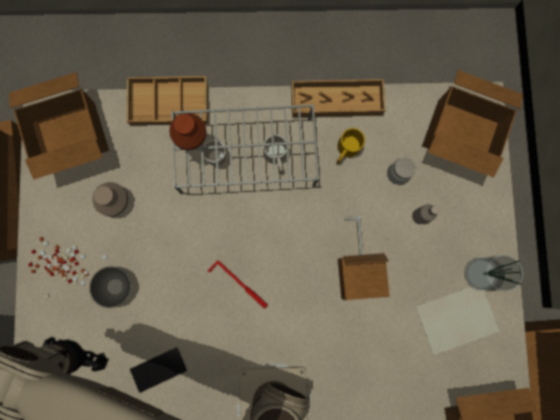

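The scene shows a carton at (270,150) with the grey hook sticking out toward (235,188). The rack runs from (180,240) to (340,270), with the white mug under it at (232,248) and the yellow mug at (178,215). The red look-alike tool is at (355,215). In the top view the hook tip is at (350,218), the shaft runs down to (361,255), and the mug is at (275,150). Next I'll measure the precise geometry.

```bash
python3 - <<'E'
from h import *
print(bot.get_obs()["clock"])
for c in("scene","top"):
    im,d=bot.camera(c); P=cloud(c,d); x,y,z=P[...,0],P[...,1],P[...,2]
    m=(z>.115)&(z<.138)&(x>.55)&(x<.9)&(y>-.27)&(y<.16)
    print(c,"rack x",np.percentile(x[m],[0.5,2,5,98]),"y",np.percentile(y[m],[.5,2,99.5]))
    for y0 in(-.18,-.1,0,.1):
        q=m&(abs(y-y0)<.02); print("  front@",y0,np.percentile(x[q],[1,3,10]).round(3), q.sum())
    g=im.astype(int); 
    m=(x>.25)&(x<.46)&(y>-.4)&(y<-.15)&(z>.07)
    print(" carton",np.percentile(x[m],[1,50,99]),np.percentile(y[m],[1,99]),z[m].max())
    m=(x>.425)&(x<.56)&(y>-.33)&(y<-.2)&(z>.005)&(z<.03)
    print(" tool n",m.sum())
    for a in np.arange(.42,.56,.01):
        q=m&(abs(x-a)<.005)
        if q.sum()>1: print("   ",round(a,3),y[q].min().round(3),y[q].mean().round(3),y[q].max().round(3),z[q].mean().round(4))
    m=(x>.63)&(x<.8)&(y>-.1)&(y<.05)&(z>.02)&(z<.075)
    print(" mug",m.sum(),P[m].min(0),P[m].max(0))
    h=m&(x<.69); print(" handle pts",h.sum(), P[h].mean(0) if h.any() else None, P[h].min(0) if h.any() else 0)
im=cv2.imread("pics/top0.png"); cv2.imwrite("pics/c1.png",cv2.resize(im[90:310,230:430],None,fx=2.7,fy=2.7,interpolation=cv2.INTER_CUBIC))
E
```

```text
1.5
scene rack x [0.61740497 0.62069892 0.62300859 0.84174396] y [-0.1404116  -0.13779213  0.1551808 ]Traceback (most recent call last):
  File "<stdin>", line 8, in <module>
    return _quantile_unchecked(
        a, q, axis, out, overwrite_input, method, keepdims, weights)
    return _ureduce(a,
                    func=_quantile_ureduce_func,
    ...<5 lines>...
                    overwrite_input=overwrite_input,
                    method=method)
    r = func(a, **kwargs)
    result = _quantile(arr,
                       quantiles=q,
    ...<2 lines>...
                       out=out,
                       weights=wgt)
    slices_having_nans = np.isnan(arr[-1, ...])
                                  ~~~^^^^^^^^^
IndexError: index -1 is out of bounds for axis 0 with size 0
```

```bash
python3 - <<'E'
from h import *
for c in("scene","top"):
    im,d=bot.camera(c); P=cloud(c,d); x,y,z=P[...,0],P[...,1],P[...,2]
    m=(z>.115)&(z<.138)&(x>.55)&(x<.9)&(y>-.16)&(y<.16)
    for y0 in(-.11,-.05,0,.06,.12):
        q=m&(abs(y-y0)<.02); print("  front@",y0,np.percentile(x[q],[1,3,10]).round(3), q.sum())
    m=(x>.25)&(x<.46)&(y>-.4)&(y<-.15)&(z>.07)
    print(" carton",np.percentile(x[m],[1,50,99]),np.percentile(y[m],[1,99]),z[m].max())
    m=(x>.425)&(x<.56)&(y>-.33)&(y<-.2)&(z>.005)&(z<.03)
    print(" tool n",m.sum())
    for a in np.arange(.42,.56,.01):
        q=m&(abs(x-a)<.005)
        if q.sum()>1: print("   ",round(a,3),y[q].min().round(3),y[q].mean().round(3),y[q].max().round(3),z[q].mean().round(4))
    m=(x>.63)&(x<.8)&(y>-.1)&(y<.05)&(z>.02)&(z<.075)
    h=m&(x<.69); print(" mug",m.sum()," handle pts",h.sum(), P[h].mean(0) if h.any() else None, P[h].min(0) if h.any() else 0)
im=cv2.imread("pics/top0.png"); cv2.imwrite("pics/c1.png",cv2.resize(im[90:310,230:430],None,fx=2.7,fy=2.7,interpolation=cv2.INTER_CUBIC))
print(bot.get_obs()["clock"])
E
```

```text
front@ -0.11 [0.625 0.627 0.631] 292
  front@ -0.05 [0.622 0.624 0.629] 300
  front@ 0 [0.621 0.623 0.627] 307
  front@ 0.06 [0.619 0.621 0.625] 324
  front@ 0.12 [0.618 0.62  0.623] 327
 carton [0.29138359 0.38891904 0.41518797] [-0.32731834 -0.20341349] 0.13870065631201922
 tool n 129
    0.43 -0.28 -0.272 -0.259 0.0102
    0.44 -0.302 -0.268 -0.205 0.0094
    0.45 -0.276 -0.27 -0.266 0.0098
    0.46 -0.327 -0.279 -0.266 0.0095
    0.47 -0.278 -0.271 -0.265 0.01
    0.48 -0.28 -0.272 -0.264 0.0104
    0.49 -0.276 -0.269 -0.265 0.0103
    0.5 -0.292 -0.271 -0.263 0.0097
    0.51 -0.281 -0.272 -0.267 0.0085
    0.52 -0.273 -0.255 -0.208 0.0103
    0.53 -0.288 -0.255 -0.232 0.0101
 mug 510  handle pts 37 [ 0.67775248 -0.03723681  0.05897475] [ 0.66708162 -0.04423491  0.02886871]
  front@ -0.11 [0.622 0.622 0.626] 239
  front@ -0.05 [0.619 0.62  0.624] 239
  front@ 0 [0.618 0.619 0.621] 233
  front@ 0.06 [0.616 0.616 0.62 ] 239
  front@ 0.12 [0.614 0.615 0.618] 247
 carton [0.28919681 0.35006822 0.41060451] [-0.327263   -0.20297719] 0.14301438349256035
 tool n 307
    0.43 -0.31 -0.258 -0.211 0.009
    0.44 -0.323 -0.273 -0.215 0.0092
    0.45 -0.329 -0.266 -0.218 0.0101
    0.46 -0.33 -0.267 -0.209 0.0096
    0.47 -0.325 -0.275 -0.231 0.0097
    0.48 -0.301 -0.259 -0.204 0.0109
    0.49 -0.322 -0.268 -0.208 0.0082
    0.5 -0.326 -0.266 -0.205 0.0094
    0.51 -0.314 -0.271 -0.221 0.009
    0.52 -0.309 -0.251 -0.206 0.0101
    0.53 -0.321 -0.26 -0.206 0.011
    0.54 -0.328 -0.264 -0.216 0.0078
    0.55 -0.325 -0.271 -0.223 0.0064
 mug 206  handle pts 32 [ 0.67306877 -0.03663815  0.06159335] [ 0.6647965  -0.04289733  0.02528758]
1.65
```

View pics/c1.png

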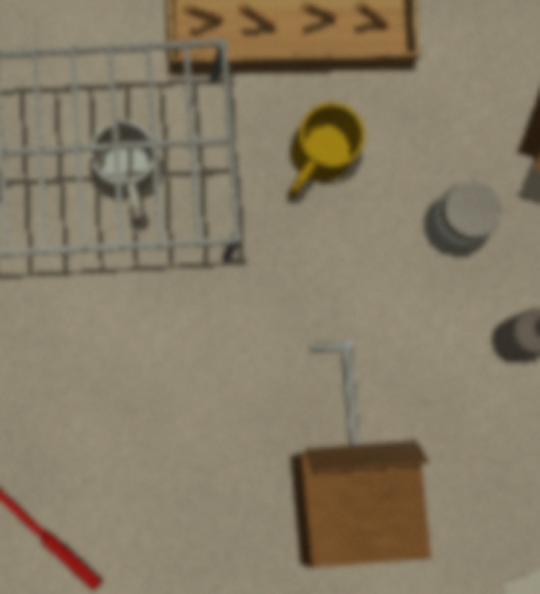

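The measurements agree: the rack front is at x≈0.622 near the mug, the carton mouth at x≈0.41, and the shaft lies along +x at y≈−0.271. The white mug's handle is at (0.671, −0.038), turned about 13°. I'll start moving.

```bash
python3 -m jog '[0.35,-0.9175,-0.13,0,0,0.194, 0.35,-0.9175,-0.13,0,0,0.194, 0.35,-0.9175,-0.13,0,0,0.194, 0.35,-0.9175,-0.13,0,0,0.194, 0.35,-0.9175,-0.13,0,0,0.194, 0.35,-0.9175,-0.13,0,0,0.194, 0.35,-0.9175,-0.13,0,0,0.194, 0.35,-0.9175,-0.13,0,0,0.194, 0.35,-0.9175,-0.13,0,0,0.194, 0.35,-0.9175,-0.13,0,0,0.194]' 0
```

```text
clock: 2.48
eef_pos: [0.3346, 0.0806, 0.2503]
tool_rot: [-0.0, 1.0, 0.0, 0.001]
ft_force: [2.2, 0.7, -0.2]
grip_width: 0.0427
grasp_force: 0.0
```

```bash
python3 -m jog '[0.169,-0.44,-0.063,0,0,0, 0.169,-0.44,-0.063,0,0,0, 0.169,-0.44,-0.063,0,0,0, 0.169,-0.44,-0.063,0,0,0, 0.169,-0.44,-0.063,0,0,0, 0.169,-0.44,-0.063,0,0,0, 0.169,-0.44,-0.063,0,0,0, 0.169,-0.44,-0.063,0,0,0, 0.169,-0.44,-0.063,0,0,0, 0.169,-0.44,-0.063,0,0,0]'
python3 -m jog '[0,0,0,0,0,0,0,0,0,0,0,0]'; python3 -c "
from h import *
print(bot.get_obs()['joint_pos'])"
```

```text
clock: 3.32
eef_pos: [0.4713, -0.2753, 0.1982]
tool_rot: [0.003, 1.0, -0.001, 0.001]
ft_force: [0.8, -0.4, -0.2]
grip_width: 0.0423
grasp_force: 0.0
clock: 3.48
eef_pos: [0.469, -0.2693, 0.1991]
tool_rot: [0.0, 1.0, 0.001, -0.001]
ft_force: [0.3, 0.3, 0.7]
grip_width: 0.0429
grasp_force: 0.0
[-5.21361587e-01  3.88449228e-01 -6.94951866e-02  1.11481317e+00
  4.39924165e-04 -5.20776062e-01]
```

```bash
python3 -m jog '[0,0,-0.04,0,0,0, 0,0,-0.08,0,0,0, 0,0,-0.115,0,0,0, 0,0,-0.135,0,0,0, 0,0,-0.148,0,0,0, 0,0,-0.154,0,0,0, 0,0,-0.154,0,0,0]'
python3 -m jog '[0,0,0,0,0,0,0,0,0,0,0,0,0,0,0,0,0,0,0,0,0,0,0,0,0,0,0,0,0,0,0,0,0,0,0,0]' -1
```

```text
clock: 4.07
eef_pos: [0.4693, -0.2683, 0.0764]
tool_rot: [-0.001, 1.0, 0.0, -0.0]
ft_force: [-0.5, 0.5, 0.3]
grip_width: 0.0431
grasp_force: 0.0
clock: 4.57
eef_pos: [0.4706, -0.2701, 0.0782]
tool_rot: [-0.0, 1.0, -0.001, 0.002]
ft_force: [-0.7, 0.2, 7.0]
grip_width: 0.0081
grasp_force: 60.0
```

```bash
python3 -m jog '[0,0,0.004,0,0,0, 0.015,0,0.004,0,0,0, 0.035,0,0.004,0,0,0, 0.055,0,0.004,0,0,0, 0.075,0,0.004,0,0,0, 0.095,0,0.004,0,0,0, 0.115,0,0.004,0,0,0, 0.135,0,0.004,0,0,0, 0.144,0,0.004,0,0,0, 0.144,0,0.004,0,0,0]'
python3 - <<'E'
from h import *
snap("scene","s2");im=cv2.imread("pics/s2.png"); cv2.imwrite("pics/s2c.png",cv2.resize(im[100:300,130:350],None,fx=2.7,fy=2.7,interpolation=cv2.INTER_CUBIC))
bot.camera("top");tips(["tool_handle","tool_neck","tool_hook"])
E
```

```text
clock: 5.4
eef_pos: [0.5861, -0.2694, 0.0795]
tool_rot: [-0.001, 1.0, -0.0, 0.001]
ft_force: [-0.1, 0.2, -1.6]
grip_width: 0.0078
grasp_force: 59.2
tool_handle scene [([0.3, 0.044, 0.008], 0.67), ([0.483, -0.272, 0.01], 0.59), ([0.734, -0.026, -0.001], 0.33)]
tool_handle top [([0.299, 0.042, 0.008], 0.89), ([0.335, 0.459, 0.001], 0.73)]
tool_neck scene [([0.359, 0.109, 0.003], 0.83), ([0.577, -0.269, 0.008], 0.65)]
tool_neck top [([0.362, 0.109, 0.004], 0.55)]
tool_hook scene [([0.394, 0.167, 0.005], 0.84), ([0.645, -0.25, 0.009], 0.82), ([0.484, -0.271, 0.011], 0.61)]
tool_hook top [([0.636, -0.252, 0.007], 0.61), ([0.39, 0.172, 0.005], 0.61), ([0.338, 0.461, -0.001], 0.58)]
```

View pics/s2c.png

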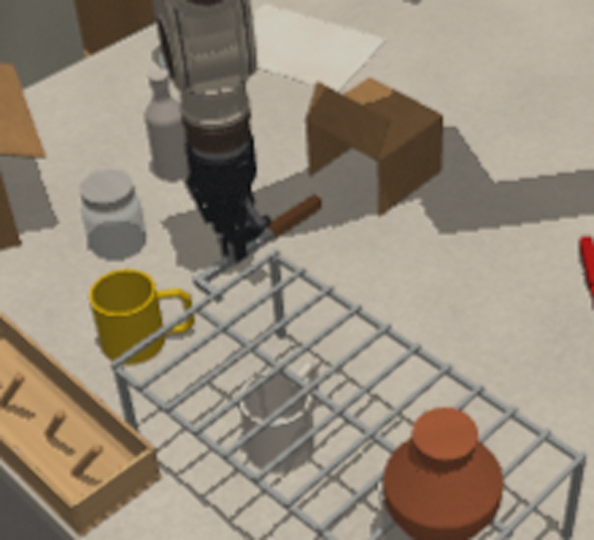

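The tool is out of the carton: its wooden handle is at crop (297,215), clear of the carton, and the hook is at (215,280), clear of the yellow mug. Now I'll lay it down, let go and regrasp it by the handle.

```bash
python3 -m jog '[0,0,-0.003,0,0,0, 0,0,-0.004,0,0,0]'
python3 -m jog '[0,0,0,0,0,0,0,0,0,0,0,0,0,0,0,0,0,0,0,0,0,0,0,0]' 0
python3 -m jog '[0,0,0.03,0,0,0, 0,0,0.06,0,0,0, -0.04,0,0.06,0,0,0, -0.085,0,0.06,0,0,0, -0.115,0,0.06,0,0,0, -0.127,0,0.06,0,0,0, -0.127,0,0.06,0,0,0]'
python3 - <<'E'
from h import *
bot.camera("scene");bot.camera("top");tips(["tool_handle","tool_neck","tool_hook"],("scene",))
E
```

```text
clock: 5.97
eef_pos: [0.5847, -0.2698, 0.0782]
tool_rot: [0.0, 1.0, -0.0, 0.0]
ft_force: [-4.7, 0.5, 12.5]
grip_width: 0.0073
grasp_force: 60.7
clock: 6.3
eef_pos: [0.5847, -0.2695, 0.0762]
tool_rot: [-0.0, 1.0, 0.0, -0.0]
ft_force: [0.3, -0.2, 0.7]
grip_width: 0.0429
grasp_force: 0.0
clock: 6.88
eef_pos: [0.481, -0.2694, 0.1244]
tool_rot: [0.001, 1.0, 0.0, -0.001]
ft_force: [0.1, 0.3, 0.1]
grip_width: 0.0428
grasp_force: 0.0
tool_handle scene [([0.484, -0.27, 0.011], 0.7), ([0.3, 0.043, 0.007], 0.52)]
tool_neck scene [([0.578, -0.273, 0.009], 0.82), ([0.36, 0.109, 0.003], 0.5)]
tool_hook scene [([0.641, -0.249, 0.007], 0.8), ([0.398, 0.167, 0.005], 0.56)]
```

```bash
python3 -m jog '[0.001,0,-0.03,0,0,0, 0.001,0,-0.05,0,0,0, 0.001,0,-0.054,0,0,0, 0.001,0,-0.054,0,0,0]'
python3 -m jog '[0,0,0,0,0,0,0,0,0,0,0,0,0,0,0,0,0,0,0,0,0,0,0,0,0,0,0,0,0,0,0,0,0,0,0,0]' -1
python3 -m jog '[0,0,0.02,0,0,0, 0,0,0.05,0,0,0, 0,0,0.08,0,0,0, 0,0,0.08,0,0,0, 0,0,0.08,0,0,0]'
python3 - <<'E'
from h import *
for c in("scene","top"):
    im,d=bot.camera(c);P=cloud(c,d);x,y,z=P[...,0],P[...,1],P[...,2]
    for a in np.arange(.53,.67,.015):
        q=(abs(x-a)<.0075)&(y>-.30)&(y<-.22)&(z>.025)&(z<.12)
        if q.sum()>3: print(c,round(a,3),q.sum(),np.median(y[q]).round(4),np.percentile(z[q],[10,50,90]).round(4))
tips(["tool_handle","tool_neck","tool_hook"])
E
```

```text
clock: 7.47
eef_pos: [0.4838, -0.2689, 0.0797]
tool_rot: [-0.0, 1.0, 0.001, -0.001]
ft_force: [-1.2, -0.6, 0.4]
grip_width: 0.0429
grasp_force: 0.0
clock: 7.97
eef_pos: [0.4849, -0.2699, 0.0825]
tool_rot: [-0.0, 1.0, -0.001, 0.001]
ft_force: [0.2, 1.0, 5.2]
grip_width: 0.014
grasp_force: 60.5
clock: 8.38
eef_pos: [0.4845, -0.27, 0.1464]
tool_rot: [-0.0, 1.0, -0.001, 0.001]
ft_force: [-1.0, -0.2, -1.9]
grip_width: 0.0137
grasp_force: 59.8
scene 0.53 27 -0.2682 [0.068  0.0731 0.079 ]
scene 0.545 18 -0.2683 [0.0626 0.0717 0.0766]
scene 0.56 19 -0.2687 [0.0659 0.0748 0.0764]
scene 0.575 21 -0.2686 [0.0653 0.0719 0.0751]
scene 0.59 22 -0.2667 [0.0669 0.0732 0.0766]
scene 0.605 21 -0.2678 [0.0644 0.0734 0.0762]
scene 0.62 20 -0.2688 [0.0665 0.0735 0.0762]
scene 0.635 32 -0.2628 [0.0658 0.0738 0.076 ]
scene 0.65 34 -0.2529 [0.0653 0.0719 0.0771]
top 0.53 13 -0.2664 [0.0696 0.0748 0.0791]
top 0.545 23 -0.2673 [0.0624 0.0736 0.0781]
top 0.56 20 -0.2665 [0.0671 0.0728 0.0777]
top 0.575 20 -0.2669 [0.0715 0.0755 0.078 ]
top 0.59 23 -0.2679 [0.0695 0.073  0.078 ]
top 0.605 20 -0.2669 [0.0641 0.0745 0.0775]
top 0.62 21 -0.2662 [0.0666 0.072  0.0752]
top 0.635 59 -0.2545 [0.0667 0.0727 0.0774]
top 0.65 4 -0.2539 [0.0678 0.069  0.0704]
tool_handle scene [([0.297, 0.045, 0.008], 0.81), ([0.483, -0.268, 0.07], 0.66)]
tool_handle top [([0.295, 0.04, 0.008], 0.87), ([0.486, -0.27, 0.071], 0.7)]
tool_neck scene [([0.361, 0.112, 0.005], 0.66), ([0.673, -0.04, 0.036], 0.56), ([0.581, -0.272, 0.07], 0.53)]
tool_neck top [([0.359, 0.107, 0.006], 0.72), ([0.576, -0.269, 0.063], 0.66)]
tool_hook scene [([0.395, 0.168, 0.006], 0.82), ([0.642, -0.251, 0.07], 0.67)]
tool_hook top [([0.388, 0.169, 0.007], 0.78), ([0.635, -0.25, 0.066], 0.57)]
```

```bash
python3 -m jog '[0,0,0.04,0,0,0, 0,0,0.08,0,0,0, 0,0,0.13,0,0,0, -0.01,0.04,0.13,0,0,0.03, -0.025,0.08,0.13,0,0,0.06, -0.04,0.12,0.13,0,0,0.09, -0.055,0.17,0.13,0,0,0.1135, -0.07,0.21,0.13,0,0,0.1135, -0.081,0.25,0.13,0,0,0.1135, -0.081,0.2625,0.13,0,0,0.1135]'
python3 -m jog '[0,0,-0.04,0,0,0, 0,0,-0.08,0,0,0, 0,0,-0.12,0,0,0, 0,0,-0.155,0,0,0, 0,0,-0.17,0,0,0, 0,0,-0.17,0,0,0]'
python3 - <<'E'
from h import *
from scipy.spatial.transform import Rotation as R
o=bot.get_obs();print(o["eef_pos"],R.from_quat(o["tool_rot"]).as_matrix()[:,1])
snap("scene","s3");snap("top","t3");tips(["tool_handle","tool_neck","tool_hook","mug_handle","mug"])
E
```

```text
clock: 9.62
eef_pos: [0.4166, -0.0563, 0.2489]
tool_rot: [-0.115, 0.993, 0.001, -0.001]
ft_force: [-0.5, -0.4, -1.9]
grip_width: 0.0141
grasp_force: 59.8
clock: 10.12
eef_pos: [0.4168, -0.0594, 0.1102]
tool_rot: [-0.113, 0.994, 0.001, -0.003]
ft_force: [-0.8, 0.5, -1.0]
grip_width: 0.014
grasp_force: 59.8
[ 0.4168314  -0.05937446  0.11017375] [-0.22510548  0.97433167  0.00230761]
tool_handle scene [([0.419, -0.057, 0.035], 0.79), ([0.3, 0.041, 0.005], 0.75)]
tool_handle top [([0.292, 0.039, 0.011], 0.71)]
tool_neck scene [([0.503, -0.041, 0.031], 0.63), ([0.361, 0.11, 0.005], 0.6)]
tool_neck top [([0.507, -0.039, 0.031], 0.58)]
tool_hook scene [([0.564, -0.004, 0.028], 0.7), ([0.398, 0.168, 0.008], 0.69)]
tool_hook top [([0.56, -0.006, 0.031], 0.42)]
mug_handle scene [([0.692, -0.216, 0.041], 0.67), ([0.673, -0.041, 0.035], 0.57)]
mug_handle top [([0.667, -0.04, 0.042], 0.63)]
mug scene [([0.736, -0.026, -0.005], 0.93), ([0.748, -0.252, 0.001], 0.83), ([0.595, 0.46, 0.004], 0.56)]
mug top [([0.746, -0.253, 0.0], 0.94), ([0.733, -0.021, 0.001], 0.73)]
```

```bash
python3 -m jog '[0.016,-0.03,0.004,0,0,0, 0.032,-0.06,0.004,0,0,0, 0.05,-0.09,0.004,0,0,0, 0.064,-0.116,0.004,0,0,0, 0.064,-0.116,0.004,0,0,0, 0.09,-0.11,0.004,0,0,0, 0.12,-0.103,0.004,0,0,0, 0.145,-0.098,0.004,0,0,0, 0.161,-0.094,0.004,0,0,0, 0.161,-0.094,0.004,0,0,0]'
python3 - <<'E'
from h import *
print(bot.get_obs()["eef_pos"])
snap("scene","s4");snap("top","t4");tips(["tool_handle","tool_neck","tool_hook","mug_handle","mug"])
a=cv2.imread("pics/s4.png")[170:310,150:310];b=cv2.imread("pics/t4.png")[110:250,230:390]
f=lambda i:cv2.resize(i,(390,390*140//160),interpolation=cv2.INTER_CUBIC)
cv2.imwrite("pics/c4.png",np.hstack([f(a),f(b)]))
E
```

```text
clock: 11.55
eef_pos: [0.5506, -0.1338, 0.1166]
tool_rot: [-0.114, 0.993, -0.0, 0.001]
ft_force: [0.1, -0.5, -0.2]
grip_width: 0.0137
grasp_force: 59.8
[ 0.55055884 -0.13383866  0.11656423]
tool_handle scene [([0.549, -0.134, 0.041], 0.7), ([0.299, 0.044, 0.011], 0.64), ([0.643, -0.114, 0.04], 0.36)]
tool_handle top [([0.299, 0.04, 0.01], 0.54)]
tool_neck scene [([0.643, -0.117, 0.039], 0.71), ([0.362, 0.111, 0.006], 0.71)]
tool_neck top [([0.365, 0.11, 0.003], 0.77), ([0.639, -0.113, 0.037], 0.42)]
tool_hook scene [([0.395, 0.169, 0.005], 0.8), ([0.698, -0.081, 0.039], 0.44)]
tool_hook top [([0.392, 0.172, 0.006], 0.73), ([0.753, 0.216, 0.131], 0.44), ([0.693, -0.078, 0.036], 0.4)]
mug_handle scene [([0.694, -0.218, 0.044], 0.79), ([0.675, -0.042, 0.039], 0.63)]
mug_handle top [([0.697, -0.206, 0.04], 0.75), ([0.668, -0.041, 0.04], 0.67)]
mug scene [([0.733, -0.03, 0.002], 0.77), ([0.749, -0.252, -0.0], 0.63), ([0.595, 0.461, 0.006], 0.54)]
mug top [([0.731, -0.021, 0.002], 0.96), ([0.745, -0.252, -0.004], 0.83)]
```

View pics/c4.png

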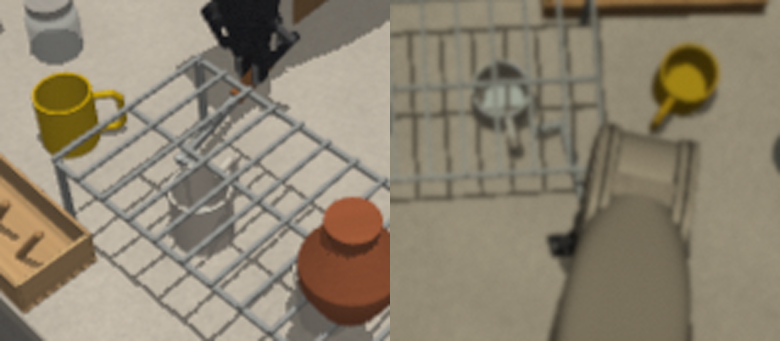

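In the crops, the scene view shows the hook beside the mug handle. The top view shows the hook at (550,130), to the right of the handle bar at (513,145). Its depth matches the loop opening, so I'll insert it.

```bash
python3 -m jog '[-0.001,0.01,0,0,0,0, -0.003,0.02,0,0,0,0, -0.005,0.03,0,0,0,0, -0.007,0.04,0,0,0,0, -0.009,0.049,0,0,0,0, -0.009,0.049,0,0,0,0]'
python3 - <<'E'
from h import *
snap("scene","s5");snap("top","t5");tips(["tool_neck","tool_hook","mug_handle","mug"])
E
```

```text
clock: 12.65
eef_pos: [0.5402, -0.0936, 0.1164]
tool_rot: [-0.114, 0.993, 0.0, -0.0]
ft_force: [-0.6, -0.0, -1.3]
grip_width: 0.0141
grasp_force: 59.8
tool_neck scene [([0.362, 0.111, 0.005], 0.7), ([0.63, -0.074, 0.04], 0.45)]
tool_neck top [([0.362, 0.108, 0.002], 0.55), ([0.628, -0.07, 0.035], 0.45)]
tool_hook scene [([0.688, -0.037, 0.037], 0.56), ([0.397, 0.167, 0.007], 0.49)]
tool_hook top [([0.628, -0.074, 0.037], 0.7), ([0.39, 0.171, 0.008], 0.62), ([0.686, -0.04, 0.037], 0.51)]
mug_handle scene [([0.695, -0.218, 0.043], 0.97), ([0.674, -0.043, 0.037], 0.86)]
mug_handle top [([0.67, -0.041, 0.038], 0.64)]
mug scene [([0.735, -0.029, 0.0], 0.95), ([0.746, -0.251, 0.0], 0.95)]
mug top [([0.735, -0.022, 0.001], 0.83), ([0.744, -0.253, -0.002], 0.68)]
```

```bash
python3 -m jog '[-0.004,0,0,0,0,0, -0.008,0,0,0,0,0, -0.013,0.001,0,0,0,0, -0.02,0.002,0,0,0,0, -0.029,0.004,0,0,0,0, -0.039,0.006,0,0,0,0, -0.049,0.008,0,0,0,0, -0.058,0.01,0,0,0,0, -0.065,0.012,0,0,0,0, -0.068,0.012,0,0,0,0]'
python3 - <<'E'
from h import *
snap("scene","s6");snap("top","t6");tips(["tool_neck","tool_hook","mug_handle","mug"])
a=cv2.imread("pics/s6.png")[170:310,150:310];b=cv2.imread("pics/t6.png")[110:250,230:390]
f=lambda i:cv2.resize(i,(390,390*140//160),interpolation=cv2.INTER_CUBIC)
cv2.imwrite("pics/c6.png",np.hstack([f(a),f(b)]))
E
```

```text
clock: 13.98
eef_pos: [0.4852, -0.0856, 0.1165]
tool_rot: [-0.113, 0.994, 0.0, -0.0]
ft_force: [1.6, -0.3, -1.9]
grip_width: 0.014
grasp_force: 59.8
tool_neck scene [([0.363, 0.111, 0.006], 0.72), ([0.577, -0.069, 0.04], 0.61)]
tool_neck top [([0.363, 0.104, 0.004], 0.78), ([0.574, -0.064, 0.038], 0.57)]
tool_hook scene [([0.393, 0.169, 0.006], 0.67), ([0.636, -0.031, 0.039], 0.47)]
tool_hook top [([0.389, 0.171, 0.005], 0.82), ([0.628, -0.032, 0.033], 0.68)]
mug_handle scene [([0.626, -0.028, 0.035], 0.79), ([0.694, -0.218, 0.042], 0.68), ([0.34, 0.459, -0.002], 0.33)]
mug_handle top [([0.698, -0.21, 0.041], 0.93), ([0.575, -0.066, 0.038], 0.65), ([0.621, -0.029, 0.038], 0.63)]
mug scene [([0.686, -0.035, -0.001], 0.96), ([0.746, -0.252, 0.002], 0.66), ([0.532, -0.459, -0.002], 0.18)]
mug top [([0.747, -0.256, -0.001], 0.7), ([0.687, -0.03, 0.002], 0.59)]
```

View pics/c6.png

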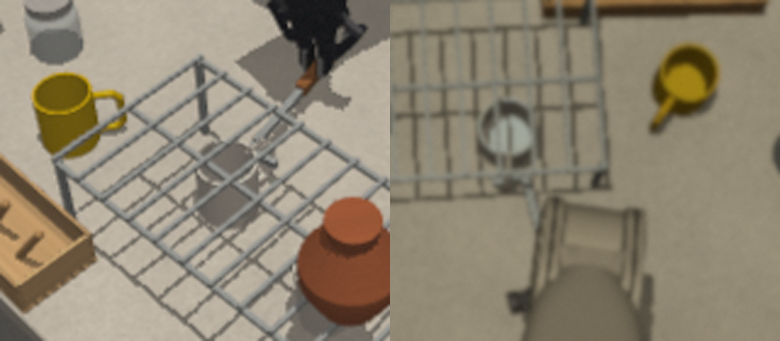

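The mug is following upright, with its handle bar on the hook at crop-top (512,175). I'll keep pulling.

```bash
python3 -m jog '[-0.008,0.001,0,0,0,0, -0.02,0.003,0,0,0,0, -0.036,0.006,0,0,0,0, -0.054,0.009,0,0,0,0, -0.072,0.012,0,0,0,0, -0.09,0.016,0,0,0,0, -0.108,0.02,0,0,0,0, -0.124,0.023,0,0,0,0, -0.135,0.025,0,0,0,0, -0.14,0.025,0,0,0,0]'
python3 - <<'E'
from h import *
snap("scene","s7");snap("top","t7");tips(["tool_neck","tool_hook","mug_handle","mug"]); print(bot.get_obs()["eef_pos"])
E
```

```text
clock: 15.32
eef_pos: [0.3735, -0.0657, 0.1166]
tool_rot: [-0.113, 0.994, -0.0, 0.0]
ft_force: [2.1, -1.0, -1.3]
grip_width: 0.0136
grasp_force: 59.8
tool_neck scene [([0.363, 0.11, 0.007], 0.82), ([0.463, -0.046, 0.041], 0.54)]
tool_neck top [([0.362, 0.109, 0.005], 0.81), ([0.465, -0.048, 0.035], 0.43)]
tool_hook scene [([0.393, 0.165, 0.004], 0.68), ([0.525, -0.014, 0.038], 0.46)]
tool_hook top [([0.39, 0.172, 0.006], 0.57), ([0.519, -0.009, 0.037], 0.4)]
mug_handle scene [([0.517, -0.011, 0.04], 0.95), ([0.696, -0.217, 0.038], 0.81)]
mug_handle top [([0.696, -0.207, 0.039], 0.82), ([0.509, -0.01, 0.04], 0.62)]
mug scene [([0.749, -0.251, 0.001], 0.95), ([0.575, -0.021, 0.001], 0.57)]
mug top [([0.748, -0.254, 0.0], 0.8), ([0.51, -0.01, 0.041], 0.69), ([0.572, -0.015, 0.001], 0.64)]
[ 0.3744728  -0.06590416  0.11628816]
```

```bash
python3 -m jog '[0.004,0.001,0,0,0,0, 0.009,0.002,0,0,0,0, 0.009,0.002,0,0,0,0, 0.011,-0.01,0,0,0,0, 0.014,-0.022,0,0,0,0, 0.017,-0.036,0,0,0,0, 0.02,-0.05,0,0,0,0, 0.024,-0.064,0,0,0,0, 0.0274,-0.077,0,0,0,0, 0.0274,-0.077,0,0,0,0]'
python3 - <<'E'
from h import *
snap("scene","s8");snap("top","t8");tips(["tool_neck","tool_hook","mug_handle","mug"])
E
```

```text
clock: 16.65
eef_pos: [0.3973, -0.1297, 0.1167]
tool_rot: [-0.112, 0.994, -0.001, 0.001]
ft_force: [0.4, -0.0, -1.4]
grip_width: 0.0136
grasp_force: 59.8
tool_neck scene [([0.489, -0.112, 0.04], 0.72), ([0.361, 0.11, 0.005], 0.71)]
tool_neck top [([0.487, -0.109, 0.037], 0.68), ([0.361, 0.105, 0.004], 0.59)]
tool_hook scene [([0.394, 0.168, 0.004], 0.71), ([0.547, -0.078, 0.036], 0.63)]
tool_hook top [([0.39, 0.171, 0.007], 0.85), ([0.542, -0.075, 0.037], 0.55)]
mug_handle scene [([0.695, -0.216, 0.04], 0.69)]
mug_handle top [([0.511, -0.008, 0.037], 0.88), ([0.699, -0.208, 0.043], 0.79)]
mug scene [([0.747, -0.251, 0.003], 0.75), ([0.574, -0.022, -0.003], 0.7), ([0.549, -0.078, 0.039], 0.5)]
mug top [([0.746, -0.254, -0.003], 0.91), ([0.575, -0.018, 0.001], 0.74), ([0.754, 0.216, 0.132], 0.27)]
```

```bash
python3 -m jog '[-0.015,0,0,0,0,0, -0.035,0,0,0,0,0, -0.05,0,-0.005,0,0,0, -0.05,0,-0.015,0,0,0, -0.05,0,-0.026,0,0,0, -0.05,0,-0.034,0,0,0, -0.05,0,-0.039,0,0,0, -0.05,0,-0.0415,0,0,0, -0.05,0,-0.0415,0,0,0, -0.05,0,-0.0415,0,0,0]'
```

```text
clock: 17.98
eef_pos: [0.3566, -0.1275, 0.0832]
tool_rot: [-0.113, 0.994, 0.0, 0.0]
ft_force: [0.5, -0.0, -0.1]
grip_width: 0.0141
grasp_force: 59.8
```

```bash
python3 -m jog '[0,0,-0.001,0,0,0,0,0,-0.001,0,0,0]'
python3 -m jog '[0,0,0,0,0,0,0,0,0,0,0,0,0,0,0,0,0,0,0,0,0,0,0,0]' 0
python3 -m jog '[0,0,0.02,0,0,0, 0,0,0.06,0,0,0, 0,0,0.1,0,0,0, 0,0,0.15,0,0,0, 0,0,0.2,0,0,0, 0,0.05,0.22,0,0,0, 0,0.1,0.22,0,0,0, 0,0.15,0.22,0,0,0, 0,0.2,0.22,0,0,0, 0,0.25,0.22,0,0,0]'
python3 - <<'E'
from h import *
s=snap("scene","s9");t=snap("top","t9");tips(["tool_handle","tool_neck","tool_hook","mug_handle","mug","tumbler","vase_rack","vase_table","glue","jar","bowl"])
P=cloud("scene",s[1]);x,y,z=P[...,0],P[...,1],P[...,2]
m=(x>.53)&(x<.62)&(y>-.07)&(y<.03)&(z>.072);print("mug rim",P[m].min(0),P[m].max(0))
a=cv2.imread("pics/s9.png")[110:310,150:400];b=cv2.imread("pics/t9.png")[110:310,180:430]
f=lambda i:cv2.resize(i,(400,320),interpolation=cv2.INTER_CUBIC)
cv2.imwrite("pics/c9.png",np.hstack([f(a),f(b)]))
E
```

```text
clock: 18.15
eef_pos: [0.3566, -0.1276, 0.0826]
tool_rot: [-0.113, 0.994, -0.0, 0.0]
ft_force: [0.3, 0.6, -1.2]
grip_width: 0.0137
grasp_force: 59.8
clock: 18.48
eef_pos: [0.3564, -0.1275, 0.0826]
tool_rot: [-0.113, 0.994, -0.0, 0.0]
ft_force: [0.2, -0.2, 1.0]
grip_width: 0.0426
grasp_force: 0.0
clock: 19.32
eef_pos: [0.3559, 0.0741, 0.259]
tool_rot: [-0.113, 0.994, 0.0, 0.001]
ft_force: [0.6, -0.4, 0.2]
grip_width: 0.043
grasp_force: 0.0
tool_handle scene [([0.355, -0.127, 0.008], 0.76), ([0.298, 0.042, 0.009], 0.72)]
tool_handle top [([0.358, -0.126, 0.011], 0.86), ([0.295, 0.04, 0.008], 0.43)]
tool_neck scene [([0.448, -0.107, 0.008], 0.81)]
tool_neck top [([0.447, -0.108, 0.004], 0.65)]
tool_hook scene [([0.396, 0.169, 0.007], 0.72), ([0.505, -0.074, 0.005], 0.6)]
tool_hook top [([0.498, -0.071, 0.004], 0.76)]
mug_handle scene [([0.695, -0.215, 0.037], 0.75), ([0.511, -0.01, 0.034], 0.69)]
mug_handle top [([0.508, -0.011, 0.038], 0.57), ([0.7, -0.209, 0.04], 0.57)]
mug scene [([0.578, -0.023, -0.001], 0.77), ([0.746, -0.252, -0.003], 0.7), ([0.598, 0.463, 0.004], 0.62)]
mug top [([0.573, -0.016, 0.0], 0.85), ([0.745, -0.255, -0.001], 0.58)]
tumbler scene [([0.721, 0.15, 0.003], 0.49), ([0.576, -0.022, -0.002], 0.34)]
tumbler top [([0.719, 0.157, -0.001], 0.54)]
vase_rack scene [([0.755, 0.217, 0.13], 0.72), ([0.409, -0.265, 0.042], 0.59)]
vase_rack top [([0.751, 0.218, 0.13], 0.66)]
vase_table scene [([0.598, 0.463, 0.004], 0.58), ([0.757, 0.214, 0.131], 0.27)]
vase_table top [([0.592, 0.458, 0.0], 0.61)]
glue scene [([0.533, -0.461, -0.003], 0.7)]
glue top [([0.524, -0.46, 0.003], 0.59)]
jar scene [([0.658, -0.398, 0.001], 0.92), ([0.505, -0.075, 0.004], 0.54)]
jar top [([0.659, -0.399, -0.005], 0.98)]
bowl scene [([0.34, 0.457, -0.007], 0.73)]
bowl top [([0.335, 0.457, 0.002], 0.78), ([0.586, 0.46, -0.003], 0.55)]
mug rim [ 0.53392293 -0.05334593  0.07200137] [0.6198325  0.02521879 0.1274773 ]
```

View pics/c9.png

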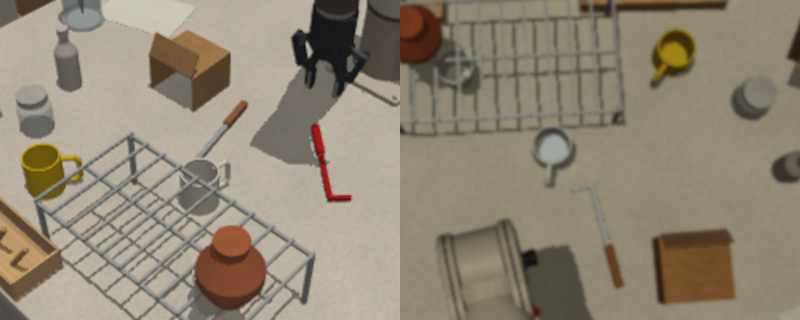

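The mug stands upright in front of the rack, at top crop (552,148), with its handle clear. The tool lies flat and free at (600,235), and nothing else has moved. I'll hand it in.

```bash
python3 -m jog '[0,0,0,0,0,0,0,0,0,0,0,0,0,0,0,0,0,0]'; python3 -c "
from workcell import bot
print(bot.job_done())"
```

```text
clock: 20.77
eef_pos: [0.3563, 0.0725, 0.2585]
tool_rot: [-0.113, 0.994, 0.0, 0.0]
ft_force: [0.2, 0.5, 0.7]
grip_width: 0.043
grasp_force: 0.0
the job is handed in; nothing more can be done
None
```

The job is handed in at 20.8 s on the clock: the mug stands upright with its whole handle about 80 mm in front of the rack, the hook tool lies flat on the table about 40 mm from the mug, and the bystanders I re-measured were where they started.

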